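# Clamp a cut length of box section in the cam jig and hold the lever at the top of its lift

### The job

Stand the cut length of 60 x 40 box section in the nest of the clamping jig, between the two dowel pins and in front of the fence, then swing the jig's cam lever round to the highest point of its lift, where the handle points straight away from the nest in line with the pusher, so that the pad clamps the piece against the fence. The lever springs open when let go, so finish with the robot still holding it there, ready for the piece to be ground; leave the other things on the bench where they are.

Things in the scene. Friction and masses are not known exactly. Their poses are not given: they have to be found in the camera images.
- box_section: the work piece: cut length of 60 x 40 mm rectangular steel box section (bare dark steel, 3 mm wall, open ends), 70 mm long, 0.25 to 0.4 kg. It stands 60 mm tall on a narrow 40 mm face. Origin: centre of its underside; x along its length (either end may lead), y across its 40 mm width, z up. The largest and tallest of three cut-offs, which swap places
- jig: the clamping jig, fixed: dark steel base plate 150 mm (x) by 225 mm (y), 10 mm thick. Origin on the bench under the plate, 2.5 mm from its centre; z up. In order from -y to +y: cam with lever, pusher in its guide (top with bolt heads 43 mm above the bench), sprung pad, nest, fence. The pusher moves along +y. Place and yaw vary
- nest (a point): on the nest floor (10 mm above the bench), below the piece's centre once it is clamped; axes as the jig's. The piece stands here as it stood on the bench, its length along x. With the lever at rest the pad's face is at y = -25.4 mm and the fence's at y = +20 mm: 45.4 mm for the 40 mm piece, so y = -2.7 mm is the middle of the gap for entering
- pin (a point): tip of the dowel pin at the nest's +x end; its twin stands at the -x end. Pins are 12 mm thick with tapered tips, 19 mm above the nest floor, on the nest point's x axis at x = +43.5 and -43.5 mm: 75 mm between them, so the 70 mm piece has 2.5 mm spare at each end
- fence (a point): middle of the top edge of the fence's face: a 120 mm length of steel angle along the jig's x, 18 mm above the nest floor, against which the pad presses the piece's 60 mm tall side
- cam_lever (a joint): turn of the cam lever about its upright pivot, rad: 0 at rest (handle along the jig's -x, 0.07 rad towards -y), growing counter-clockwise from above. The pusher moves 9 mm x cos(angle - 1.50): highest lift at 1.50, handle along the jig's -y; beyond it the lift falls, stop at 2.1. A spring turns it back to rest when let go. Turning it takes about 3 N at the grip at first, 8 N near highest lift
- lever_grip (a point): middle of the lever's upright round black handgrip, 75 mm above the bench and 110 mm from the pivot: 23 mm diameter, 43 to 97 mm above the bench; it does not spin on the lever. Under it the flat lever arm, 20 mm wide, its top 42 mm above the bench. Its yaw turns with the lever
- cam_pivot (a point): on the upright pivot axis of the lever and its eccentric (steel disc of 50 mm diameter), 40 mm above the bench; 110 mm from the nest point along the jig's -y. The nut on top reaches 64 mm above the bench
- pad: sprung steel pad at the pusher's tip, 40 mm wide, its top 32 mm above the bench; it touches the piece over the last 0.9 rad of the lever's way and presses it to the fence with about 10 N at highest lift. Its origin is the jig's at rest and moves along +y with the lift
- square_offcut: bystander: offcut of 30 mm square steel tube, 60 mm long, lying; origin under its centre, x along it
- angle_offcut: bystander: 80 mm offcut of 40 mm steel angle, one leg flat, the other upright on its +y side, 40 mm tall; origin under its centre, x along it
- flap_disc: bystander: blue flap disc, 123 mm diameter, 11 mm thick, lying flat; origin under its centre
- grinding_disc: bystander: black grinding disc, 115 mm diameter, 6 mm thick, lying flat; origin under its centre
- marker: bystander: yellow marker pen with red cap, 123 mm long, 15 mm thick; origin under its middle, x along it
- hammer: bystander: hammer lying along its x, about 0.26 m long; origin under its middle
- bar_clamp: bystander: yellow and black one-hand bar clamp lying flat, 360 mm long, 31 mm thick; origin under the bar's middle, x along the bar
There are look-alikes about, which are no part of the job. What is shaped like the box_section but red or white is not meant.

How it is judged:
By the outcome, as a careful person would: the job done as asked, in the order asked, and still so for the second after the job is handed in, while the arm keeps its last pose, push and grip.
It also fails if it takes over 48 s, if anything falls off the work surface, if the arm or the gripper's body presses on something with over 40 N, if the wrist force passes 120 N, or if a joint passes its speed limit or range.

### The arm

A 6-joint arm with a two-finger parallel gripper is mounted at the origin on the work surface. World frame = base frame: x ahead of the robot, y to its left, z up, the work surface at z = 0. Lengths are in m, angles in degrees, forces in N, time in s.
With the tool pointing down it reaches from about 0.35 to 0.875 m from the base axis. Payload 4.2 kg.
Tool frame: the origin (TCP) lies on the centre line of the jaws, within the pads' length; the fingertips stand 25 mm ahead of it and the grasp point (between the pads) lies 6 mm ahead of it; z points along the fingers, y is the line along which they close (so a half turn about z gives the same grasp; the last joint's range is limited). The gripper opens to 87 mm and grips with 3 to 60 N. Pads are 19 mm wide; open, the fingers measure 117 mm over their backs; the gripper's body (75 mm by 190 mm) begins 51 mm behind the grasp point.
Start: joints at [86.551, 22.042, 0.453, 0, -68.411, -14.817], TCP at [0.196, 0.593, 0.221] pointing down, gripper open.
Joint ranges: [-179.83, 179.83], [-69.29, 118.12], [-61.27, 80.66], [-181.25, 117.63], [-171.15, -9.14], [-177.46, 177.46]. Speed limits (degrees/s): [159.86, 159.86, 180, 180, 180, 180].

### API

Orientations are given as a 3x3 rotation matrix whose columns are the frame's x, y, z axes.
In Python, from station import r gives the robot as it stands.
- The arm moves only by the tool move_arm, never from a script. Its argument "series" is a list of rows, each an object with "grip": the opening, from 0 (shut) to 1 (fully open); "xyz": the shift along the tool's x, y, z in mm, a list of three; "angular": the turn, a rotation vector about the tool's x, y, z in rad, a list of three. A call has 1 to 10 rows; each row is the pose to reach, as a shift and turn from the pose commanded when the call began, along the tool's axes at that moment; what a row does not reach only later rows make up. A row lasts 1/10 s, in which the tool goes at most 50 mm and 8.59 degrees, less where a joint would pass 70% of its speed; a pose out of reach is approached as far as the arm can. A call with a gripper value outside its range is refused whole. The fingers move at their own pace and stop on an object; the grip force is fixed at half the most. Time passes only in rows, so rows that repeat a pose let the fingers close. It gives the time, the measured TCP pose, the force, the opening and the grip force at its end, in the units of the state.
- r.sense(): the state, without advancing time (a new reading comes with each control period).
- r.capture(name): name is "scene" or "top"; returns a dict with "img" (400x640x3 uint8, red, green, blue), "camera_matrix" (3x3 intrinsics, pixels), "rvec" (rotation vector, rad) and "tvec" (3), from world to camera coordinates, as OpenCV has them. Camera axes: x right, y down, z forward; pixel columns grow to the right and rows downward; lengths in m; the calibration is good to about 2 mm. A picture is of the moment at which its call begins. There is no depth.
- r.finish_job(): hands the job in; it is judged then, once.
The state is a dict: "time_s": time; "joints": joint angles; "joint_velocities": joint speeds; "effort": joint torques, N m; "tcp_pos": TCP position; "ee_rot": TCP orientation; "wrist_force": force on the tool from outside, world axes, zero at the start; "moment": the same for the moment, N m; "gripper_width": opening from 0.0 (shut) to 1.0 (fully open); "gripper_force": force on a finger pad.
Only numpy, scipy, OpenCV 4.12 (cv2) and the standard library are available. Lean on these libraries where they do the work, as an engineer would, in place of code of your own. Each camera call takes 0.05 s, during which the arm holds its last target. There are 200 camera calls.

## Working session

There is one attempt and no reset: what is moved stays moved. The work goes in short steps, Python scripts to look and compute and a tool call to move; the robot and the scene stay as the last step left them, time stands still between calls to the robot, and variables do not carry over. Pictures are saved under pics/ and viewed, at most 10 in all, crops included, and the job is handed in when it is done.

Besides the shell and the picture viewer there is one more tool, called as a command line: name --argument value ..., lists and objects as JSON in quotes. move_arm: Moves the arm, as the interface text tells. Its arguments: {"type":"object","properties":{"series":{"type":"array"}},"required":["series"]}

```bash
mkdir -p pics
cat > h.py <<'E'
import numpy as np,cv2
from station import r
def cap(n):
    c=r.capture(n); return c
def save(c,f,crop=None,s=1):
    im=c["img"][:,:,::-1]
    if crop: x0,y0,x1,y1=crop; im=im[y0:y1,x0:x1]
    cv2.imwrite("pics/"+f,cv2.resize(im,None,fx=s,fy=s,interpolation=cv2.INTER_CUBIC))
def ray(c,p):
    R=cv2.Rodrigues(np.array(c["rvec"],float))[0];t=np.array(c["tvec"],float).ravel()
    d=R.T@np.linalg.inv(np.array(c["camera_matrix"]))@np.array([p[0],p[1],1.]);return -R.T@t,d
def at(c,p,z):
    o,d=ray(c,p); return o+d*(z-o[2])/d[2]
def proj(c,P):
    return cv2.projectPoints(np.array(P,float).reshape(-1,1,3),np.array(c["rvec"],float),np.array(c["tvec"],float),np.array(c["camera_matrix"],float),None)[0].reshape(-1,2)
E
python3 - <<'E'
from h import *
for n in("top","scene"):
    c=cap(n);save(c,n+"0.png",None,1.25);o,_=ray(c,(0,0));print(n,o,c["camera_matrix"][0][0])
s=r.sense();print(s["tcp_pos"],s["ee_rot"],s["time_s"],s["gripper_width"],s["wrist_force"])
E
```

```text
top [4.41608364e-01 4.91951596e-04 1.48621452e+00] 510.9560446915823
scene [ 1.47395225 -0.93309925  1.1676628 ] 512.2036824513224
[0.19569969 0.59299859 0.22037177] [[ 9.49567539e-01 -3.13562172e-01 -5.03831927e-04]
 [-3.13562556e-01 -9.49565670e-01 -1.88714884e-03]
 [ 1.13316988e-04  1.94995810e-03 -9.99998092e-01]] 0.1 0.998881821099929 [0.80579077 0.30097646 0.30513897]
```

View pics/top0.png

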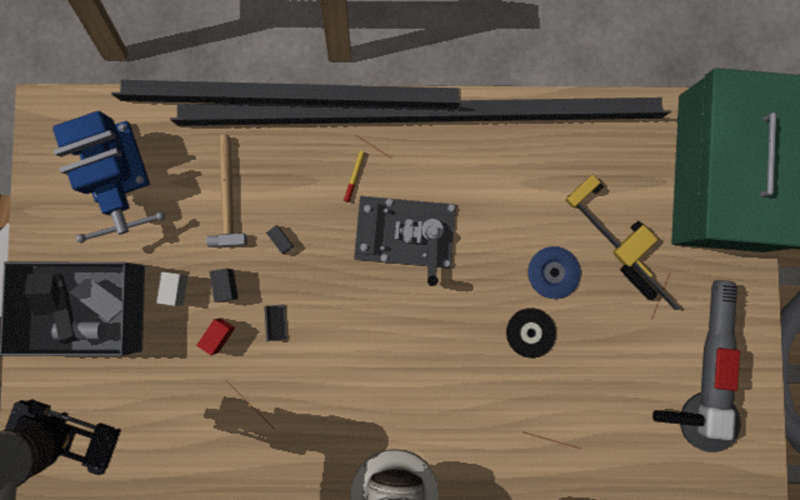

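View pics/scene0.png

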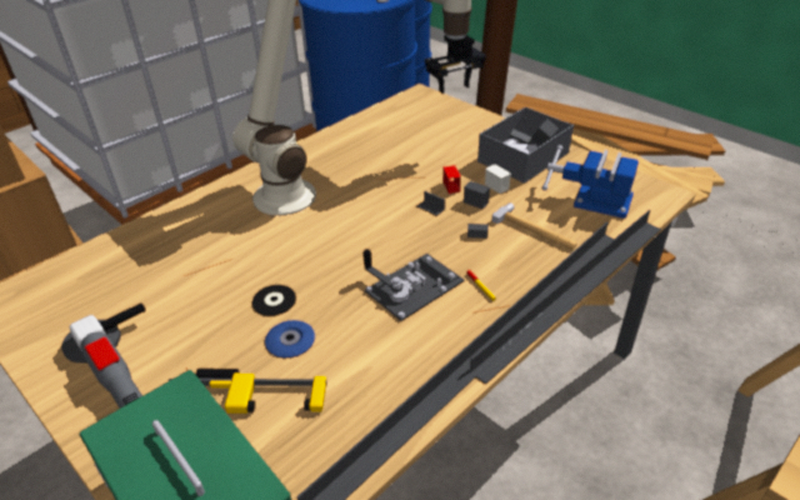

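The top view has three dark cut-offs, at (223,284), (280,239) and (276,323). The first looks largest and tallest, so it is probably the box section; the second is small (square tube) and the third shows an L (angle). The red and white blocks are look-alikes. The jig is at (407,233) with the lever grip near (432,280). I'll confirm this in enlarged crops.

Run:
```python
from h import *
c=cap("top");d=cap("scene")
def cr(c,x,y,w,h,s): return cv2.resize(c["img"][y:y+h,x:x+w,::-1],None,fx=s,fy=s,interpolation=cv2.INTER_CUBIC)
a=cr(c,160,170,80,110,5);b=cr(d,320,120,100,75,4)
im=np.zeros((550,800,3),np.uint8);im[:550,:400]=a;im[:300,400:]=b
cv2.imwrite("pics/a.png",np.clip(im*1.6,0,255).astype(np.uint8))
cv2.imwrite("pics/b.png",np.clip(cr(c,275,150,100,85,7)[:,:700]*1.6,0,255).astype(np.uint8))
```

```text
(no output)
```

View pics/a.png

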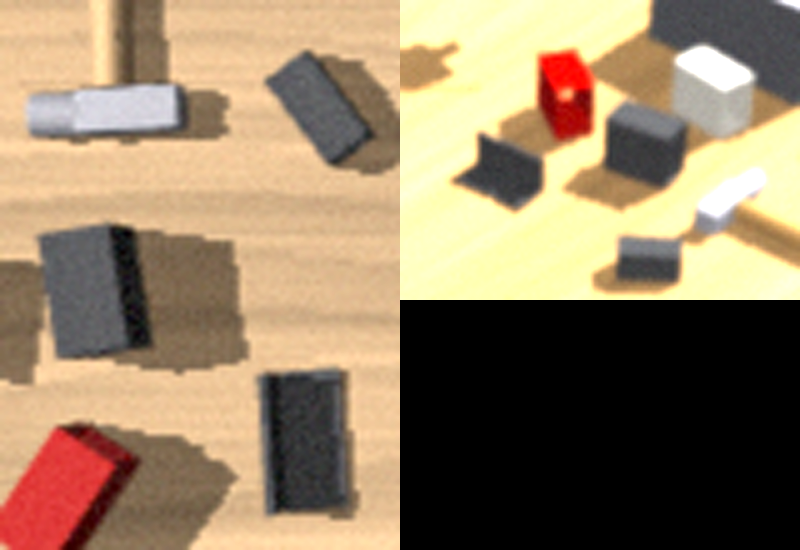

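View pics/b.png

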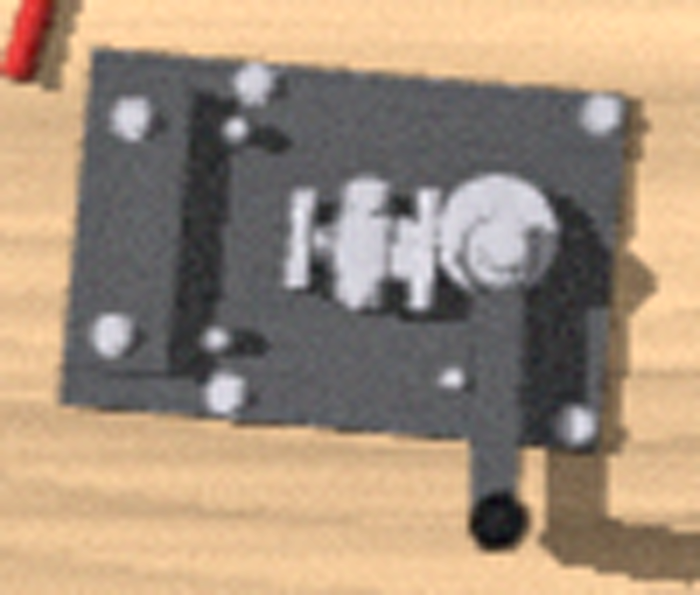

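Confirmed. The dark box at crop (90,290) is the tall, solid-looking one and larger than the square tube at (320,107). The third, at (305,440), is the angle with its upright leg. In the jig crop the pins are at (236,129) and (216,339), the grip top at (498,520) and the nut at (498,243).

Run:
```python
from h import *
c=cap("top")
def pa(p): return ((p[0]+.5)/5-.5+160,(p[1]+.5)/5-.5+170)
def pb(p): return ((p[0]+.5)/7-.5+275,(p[1]+.5)/7-.5+150)
q=np.array([at(c,pa(p),.06) for p in((38,235),(110,224),(128,347),(57,357))])
print(q, "c",q.mean(0),[np.linalg.norm(q[i]-q[i-1]) for i in range(4)])
e=(q[0]+q[1]-q[2]-q[3])/2;print("box yaw",np.degrees(np.arctan2(e[1],e[0])))
j=np.array([at(c,pb(p),.01) for p in((93,50),(630,93),(600,452),(62,403))]);print("plate",j.mean(0),[np.linalg.norm(j[i]-j[i-1]) for i in range(4)])
e=(j[0]+j[1]-j[2]-j[3])/2;f=(j[0]+j[3]-j[1]-j[2])/2;print("jig yaw",np.degrees([np.arctan2(e[1],e[0]),np.arctan2(-f[0],f[1])]))
a,b=at(c,pb((236,129)),.029),at(c,pb((216,339)),.029);d=a-b
print("pins",a,b,np.linalg.norm(d),np.degrees(np.arctan2(d[1],d[0])),"nest",(a+b)/2)
print("grip",at(c,pb((498,520)),.097),"nut",at(c,pb((497,243)),.064))
s=r.sense();print(s["time_s"])
```

```text
[[0.49946147 0.4125001  0.06      ]
 [0.50573276 0.37266399 0.06      ]
 [0.43744772 0.36109937 0.06      ]
 [0.43179431 0.40026311 0.06      ]] c [0.46860907 0.38663164 0.06      ] [np.float64(0.0687647356262524), np.float64(0.040326723531807204), np.float64(0.06925739485389734), np.float64(0.039569674630396824)]
box yaw 9.930324806288398
plate [ 0.59453387 -0.02484111  0.01      ] [np.float64(0.14769540052488192), np.float64(0.2243275507914684), np.float64(0.15023610199306456), np.float64(0.223255154482021)]
jig yaw [-4.72799682 -4.67433292]
pins [0.6417978  0.02091763 0.029     ] [0.55532236 0.02866493 0.029     ] 0.08682179316827893 -5.119434494592943 nest [0.59856008 0.02479128 0.029     ]
grip [ 0.47994414 -0.08250475  0.097     ] nut [ 0.59153454 -0.08414289  0.064     ]
0.25
```

```bash
cat >> h.py <<'E'
from scipy.spatial.transform import Rotation as Ro
def to(x,y,z,yaw):
    "shift in mm and turn in rad, tool axes, to TCP x,y,z pointing down with tool-x yaw (deg)"
    s=r.sense();R=np.array(s["ee_rot"]);a=np.radians(yaw);C,S=np.cos(a),np.sin(a)
    T=np.array([[C,S,0],[S,-C,0],[0,0,-1]]).T.T
    d=R.T@(np.array([x,y,z])-s["tcp_pos"])*1000
    print("xyz",d.round(1),"ang",Ro.from_matrix(R.T@T).as_rotvec().round(3),"t",round(s["time_s"],2))
E
python3 - <<'E'
from h import *
to(.4686,.3866,.14,-170.07)
E
```

```text
xyz [323.8 110.6  81. ] ang [ 0.000e+00 -1.000e-03  2.649e+00] t 0.25
```

move_arm --series '[{"grip": 0.8,"xyz": [324,110.6,81],"angular": [0,-0.001,2.649]},{"grip": 0.8,"xyz": [324,110.6,81],"angular": [0,-0.001,2.649]},{"grip": 0.8,"xyz": [324,110.6,81],"angular": [0,-0.001,2.649]},{"grip": 0.8,"xyz": [324,110.6,81],"angular": [0,-0.001,2.649]},{"grip": 0.8,"xyz": [324,110.6,81],"angular": [0,-0.001,2.649]},{"grip": 0.8,"xyz": [324,110.6,81],"angular": [0,-0.001,2.649]},{"grip": 0.8,"xyz": [324,110.6,81],"angular": [0,-0.001,2.649]},{"grip": 0.8,"xyz": [324,110.6,81],"angular": [0,-0.001,2.649]},{"grip": 0.8,"xyz": [324,110.6,81],"angular": [0,-0.001,2.649]},{"grip": 0.8,"xyz": [324,110.6,81],"angular": [0,-0.001,2.649]}]'

```text
time_s: 1.25
tcp_pos: [0.4694, 0.3862, 0.1399]
ee_rot: [[-0.253, -0.967, -0.001], [-0.967, 0.253, -0.0], [0.0, 0.001, -1.0]]
wrist_force: [0.7, 0.5, -0.3]
gripper_width: 0.797
gripper_force: 0.0
```

Run:
```python
from h import *
to(.4686,.3866,.14,-170.07); s=r.sense();print(s["joints"],s["tcp_pos"],s["gripper_width"])
```

```text
xyz [-0.2  0.9 -0.1] ang [ 0.000e+00 -1.000e-03  1.142e+00] t 1.25
[ 5.46703818e+01  2.42331701e+01 -8.49570148e+00 -3.38556375e-02
 -5.72961846e+01 -6.93038727e+01] [0.46941438 0.38617913 0.13992894] 0.7966549901022629
```

move_arm --series '[{"grip": 0.8,"xyz": [-0.2,0.9,0],"angular": [0,-0.001,1.142]},{"grip": 0.8,"xyz": [-0.2,0.9,0],"angular": [0,-0.001,1.142]},{"grip": 0.8,"xyz": [-0.2,0.9,0],"angular": [0,-0.001,1.142]},{"grip": 0.8,"xyz": [-0.2,0.9,0],"angular": [0,-0.001,1.142]},{"grip": 0.8,"xyz": [-0.2,0.9,0],"angular": [0,-0.001,1.142]},{"grip": 0.8,"xyz": [-0.2,0.9,0],"angular": [0,-0.001,1.142]},{"grip": 0.8,"xyz": [-0.2,0.9,0],"angular": [0,-0.001,1.142]},{"grip": 0.8,"xyz": [-0.2,0.9,0],"angular": [0,-0.001,1.142]},{"grip": 0.8,"xyz": [-0.2,0.9,30],"angular": [0,-0.001,1.142]},{"grip": 0.8,"xyz": [-0.2,0.9,30],"angular": [0,-0.001,1.142]}]'

```text
time_s: 2.25
tcp_pos: [0.466, 0.3853, 0.1068]
ee_rot: [[-0.984, -0.179, -0.005], [-0.179, 0.984, -0.004], [0.006, -0.003, -1.0]]
wrist_force: [0.5, -1.8, -0.7]
gripper_width: 0.804
gripper_force: 0.0
```

Run:
```python
from h import *
to(.4686,.3866,.057,-170.07)
for n in("top","scene"):
    c=cap(n);p=proj(c,[[.4686,.3866,.05]])[0].astype(int)
    im=c["img"][p[1]-37:p[1]+37,p[0]-50:p[0]+50,::-1]
    globals()[n]=cv2.resize(im,None,fx=5,fy=5,interpolation=cv2.INTER_CUBIC)
cv2.imwrite("pics/c.png",np.clip(np.hstack([top,scene])[:,100:900]*1.5,0,255).astype(np.uint8))
```

```text
xyz [-3.   1.  49.8] ang [-0.003 -0.006  0.006] t 2.25
```

View pics/c.png

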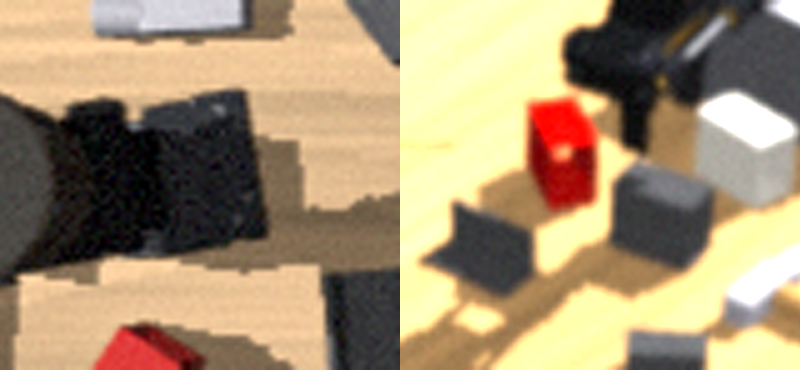

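The box (scene crop (660,205)) is untouched, and one fingertip is visible at (640,145). I'll check the projected fingertips before descending.

Run:
```python
from h import *
c=cap("scene");s=r.sense();R=np.array(s["ee_rot"]);t=np.array(s["tcp_pos"])
p0=proj(c,[[.4686,.3866,.05]])[0].astype(int)
P=[t+R@[0,k,.025] for k in(-.035,.035,-.05,.05)]+[np.array([.4686,.3866,.06])]
print((proj(c,P)-p0+[50,37])*5+[400,0])
to(.4686,.3866,.057,-170.07)
```

```text
[[632.45405767 171.47930829]
 [676.95091686 128.6516194 ]
 [622.65315095 180.91256249]
 [686.22853696 119.72202223]
 [652.45759436 178.83495873]]
xyz [ 0.1 -1.  54. ] ang [0.001 0.001 0.008] t 2.4
```

move_arm --series '[{"grip": 0.8,"xyz": [0,-1,18],"angular": [0,0,0.008]},{"grip": 0.8,"xyz": [0,-1,36],"angular": [0,0,0.008]},{"grip": 0.8,"xyz": [0,-1,54],"angular": [0,0,0.008]},{"grip": 0.8,"xyz": [0,-1,54],"angular": [0,0,0.008]},{"grip": 0.8,"xyz": [0,-1,54],"angular": [0,0,0.008]}]'

```text
time_s: 2.9
tcp_pos: [0.4689, 0.387, 0.0575]
ee_rot: [[-0.985, -0.172, 0.002], [-0.172, 0.985, 0.002], [-0.002, 0.002, -1.0]]
wrist_force: [0.5, 0.1, 0.1]
gripper_width: 0.797
gripper_force: 0.0
```

Run:
```python
from h import *
c=cap("scene");s=r.sense();R=np.array(s["ee_rot"]);t=np.array(s["tcp_pos"])
p=proj(c,[[.4686,.3866,.05]])[0].astype(int)
P=[t+R@[0,k,.025] for k in(-.035,.035,-.05,.05)]
im=cv2.resize(c["img"][p[1]-30:p[1]+30,p[0]-40:p[0]+40,::-1],None,fx=8,fy=8,interpolation=cv2.INTER_CUBIC)
cv2.imwrite("pics/d.png",np.clip(im*2.2,0,255).astype(np.uint8))
print((proj(c,P)-p+[40,30])*8,t,s["wrist_force"])
```

```text
[[286.85583341 311.46367448]
 [357.98464881 242.1936822 ]
 [271.1992377  326.71111333]
 [372.82469408 227.7414547 ]] [0.46906165 0.3872832  0.05793941] [-0.31691767  0.07523786  0.0473098 ]
```

View pics/d.png

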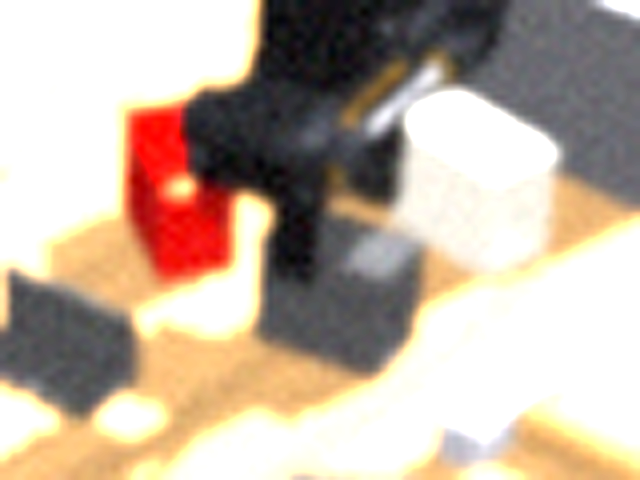

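The near finger is in front of the box's side at (297,275) with a clear gap, and nothing is touching. Closing now.

move_arm --series '[{"grip": 0.3,"xyz": [0,0,0],"angular": [0,0,0]},{"grip": 0.3,"xyz": [0,0,0],"angular": [0,0,0]},{"grip": 0.3,"xyz": [0,0,0],"angular": [0,0,0]},{"grip": 0.3,"xyz": [0,0,0],"angular": [0,0,0]},{"grip": 0.3,"xyz": [0,0,0],"angular": [0,0,0]},{"grip": 0.3,"xyz": [0,0,0],"angular": [0,0,0]}]'

```text
time_s: 3.55
tcp_pos: [0.4683, 0.3868, 0.0566]
ee_rot: [[-0.985, -0.172, 0.001], [-0.172, 0.985, 0.002], [-0.001, 0.002, -1.0]]
wrist_force: [-0.6, 0.7, 0.3]
gripper_width: 0.446
gripper_force: 30.2
```

move_arm --series '[{"grip": 0.3,"xyz": [0,0,-25],"angular": [0,0,0]},{"grip": 0.3,"xyz": [0,0,-60],"angular": [0,0,0]},{"grip": 0.3,"xyz": [0,0,-100],"angular": [0,0,0]},{"grip": 0.3,"xyz": [0,0,-100],"angular": [0,0,0]},{"grip": 0.3,"xyz": [0,0,-100],"angular": [0,0,0]}]'

```text
time_s: 4.05
tcp_pos: [0.4677, 0.386, 0.1562]
ee_rot: [[-0.985, -0.171, -0.0], [-0.171, 0.985, 0.002], [0.0, 0.002, -1.0]]
wrist_force: [0.3, -1.1, -4.4]
gripper_width: 0.448
gripper_force: 30.3
```

Run:
```python
from h import *
to(.5986,.0221,.13,175.2);s=r.sense();print(s["tcp_pos"],s["gripper_width"],s["gripper_force"],s["wrist_force"])
```

```text
xyz [ -66.7 -381.    25.6] ang [ 0.002 -0.     0.256] t 4.05
[0.4676526  0.38603944 0.15623265] 0.44783529664914595 30.29624093323946 [ 0.33182975 -1.06479635 -4.42791432]
```

move_arm --series '[{"grip": 0.3,"xyz": [-7,-38,3],"angular": [0,0,0.026]},{"grip": 0.3,"xyz": [-14,-77,6],"angular": [0,0,0.052]},{"grip": 0.3,"xyz": [-21,-118,9],"angular": [0,0,0.08]},{"grip": 0.3,"xyz": [-28,-160,12],"angular": [0,0,0.11]},{"grip": 0.3,"xyz": [-35,-205,15],"angular": [0,0,0.14]},{"grip": 0.3,"xyz": [-43,-250,18],"angular": [0,0,0.17]},{"grip": 0.3,"xyz": [-51,-295,21],"angular": [0,0,0.2]},{"grip": 0.3,"xyz": [-58,-335,23],"angular": [0,0,0.23]},{"grip": 0.3,"xyz": [-64,-365,25],"angular": [0.002,0,0.25]},{"grip": 0.3,"xyz": [-66.7,-381,25.6],"angular": [0.002,0,0.256]}]'

```text
time_s: 5.05
tcp_pos: [0.5979, 0.0196, 0.1272]
ee_rot: [[-0.996, 0.087, -0.006], [0.087, 0.996, -0.002], [0.006, -0.003, -1.0]]
wrist_force: [0.1, 0.4, -2.3]
gripper_width: 0.447
gripper_force: 30.3
```

Run:
```python
from h import *
to(.5986,.0221,.13,175.2)
out=[]
for n in("top","scene"):
    c=cap(n);p=proj(c,[[.5986,.0221,.06]])[0].astype(int);print(n,p)
    out.append(cv2.resize(c["img"][p[1]-37:p[1]+37,p[0]-25:p[0]+25,::-1],None,fx=8,fy=8,interpolation=cv2.INTER_CUBIC))
cv2.imwrite("pics/e.png",np.clip(np.hstack(out)*2.,0,255).astype(np.uint8))
to(.5986,.0221,.13,175.2)
```

```text
xyz [-0.4  2.5 -2.8] ang [-0.003 -0.006 -0.003] t 5.05
top [307 181]
scene [340 208]
xyz [-0.1  1.8 -2.2] ang [-0.002 -0.004 -0.003] t 5.15
```

View pics/e.png

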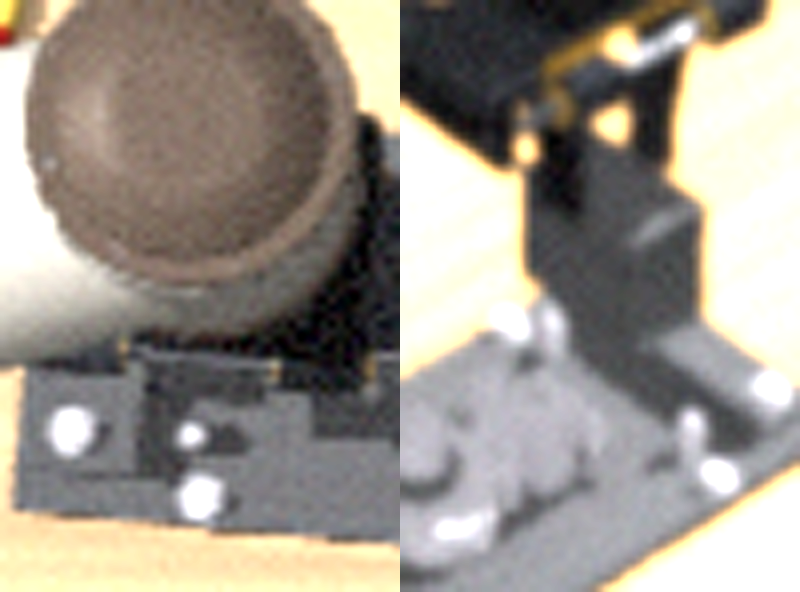

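The scene half of the crop shows the box held upright above the nest, with both pins standing free at (548,325) and (690,430) and the fence to the right. I'll overlay the expected box corners to measure any slip along its length.

Run:
```python
from h import *
s=r.sense();R=np.array(s["ee_rot"]);t=np.array(s["tcp_pos"]);print(t)
nm=[(a,b,d) for a in(-.035,.035) for b in(-.02,.02) for d in(-.003,.057)]
P=[t+R@np.array(k) for k in nm]
for n,o in(("top",0),("scene",400)):
    c=cap(n);p=proj(c,[[.5986,.0221,.06]])[0].astype(int)
    q=((proj(c,P)-p+[25,37]+.5)*8-.5+[o,0]).round(0)
    for k,w in zip(P,q): print(n,k.round(3),w)
    print("pins",((proj(c,[[.6418,.0209,.029],[.5553,.0287,.029]])-p+[25,37]+.5)*8-.5+[o,0]).round())
to(.5986,.0221,.13,175.2)
```

```text
[0.59829374 0.02033942 0.12784722]
top [ 0.631 -0.003  0.131] [280. 185.]
top [ 0.631 -0.003  0.071] [280. 210.]
top [0.635 0.037 0.131] [161. 174.]
top [0.635 0.037 0.071] [166. 199.]
top [0.562 0.003 0.131] [261. 393.]
top [0.561 0.003 0.071] [262. 409.]
top [0.565 0.043 0.131] [141. 382.]
top [0.565 0.043 0.071] [147. 398.]
pins [[214. 195.]
 [191. 436.]]
scene [ 0.631 -0.003  0.131] [624. 236.]
scene [ 0.631 -0.003  0.071] [622. 350.]
scene [0.635 0.037 0.131] [697. 194.]
scene [0.635 0.037 0.071] [694. 307.]
scene [0.562 0.003 0.131] [507. 154.]
scene [0.561 0.003 0.071] [508. 267.]
scene [0.565 0.043 0.131] [580. 114.]
scene [0.565 0.043 0.071] [580. 227.]
pins [[679. 410.]
 [540. 308.]]
xyz [-0.3 -0.4 -1.1] ang [-0.001 -0.002  0.   ] t 5.25
```

move_arm --series '[{"grip": 0.3,"xyz": [0,0,10],"angular": [0,0,0]},{"grip": 0.3,"xyz": [0,0,20],"angular": [0,0,0]},{"grip": 0.3,"xyz": [0,0,30],"angular": [0,0,0]},{"grip": 0.3,"xyz": [0,0,35],"angular": [0,0,0]},{"grip": 0.3,"xyz": [0,0,35],"angular": [0,0,0]},{"grip": 0.3,"xyz": [0,0,35],"angular": [0,0,0]}]'

```text
time_s: 5.85
tcp_pos: [0.5996, 0.0226, 0.0954]
ee_rot: [[-0.997, 0.083, 0.001], [0.083, 0.997, -0.001], [-0.001, -0.001, -1.0]]
wrist_force: [0.3, 0.9, -2.9]
gripper_width: 0.446
gripper_force: 30.3
```

Run:
```python
from h import *
to(.5986,.0221,.067,175.2)
c=cap("scene");p=proj(c,[[.5986,.0221,.04]])[0].astype(int);print(p)
cv2.imwrite("pics/f.png",np.clip(cv2.resize(c["img"][p[1]-30:p[1]+30,p[0]-40:p[0]+40,::-1],None,fx=10,fy=10,interpolation=cv2.INTER_CUBIC)*2.,0,255).astype(np.uint8))
s=r.sense();print(s["wrist_force"])
R=np.array(s["ee_rot"]);t=np.array(s["tcp_pos"]);print(t)
P=[t+R@np.array(k) for k in [(a,b,.057) for a in(-.035,.035) for b in(-.02,.02)]]+[[.6418,.0209,.029],[.5553,.0287,.029]]
print(((proj(c,P)-p+[40,30]+.5)*10-.5).round())
```

```text
xyz [ 1.  -0.6 28.4] ang [-0.001  0.001  0.001] t 5.85
[340 213]
[ 0.25761745 -0.61449147 -3.7757389 ]
[0.59981447 0.02254333 0.09573278]
[[436. 390.]
 [524. 336.]
 [295. 287.]
 [383. 236.]
 [499. 392.]
 [325. 266.]]
```

View pics/f.png

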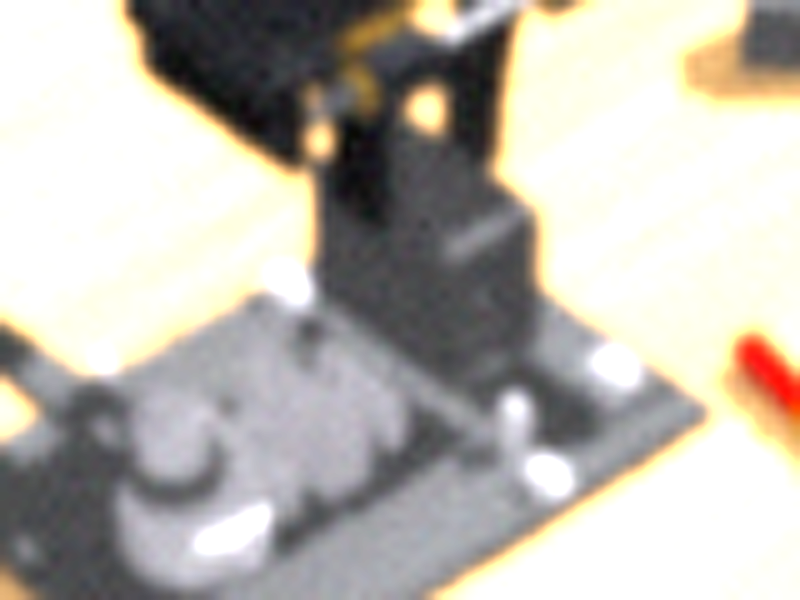

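Both the box silhouette and the pin at (517,395) are displaced about +17 px from projection. That common offset is camera calibration, so the box is aligned with the pins. Lowering slowly.

move_arm --series '[{"grip": 0.3,"xyz": [1,-0.4,4],"angular": [0,0,0]},{"grip": 0.3,"xyz": [1,-0.4,7],"angular": [0,0,0]},{"grip": 0.3,"xyz": [1,-0.4,10],"angular": [0,0,0]},{"grip": 0.3,"xyz": [1,-0.4,13],"angular": [0,0,0]},{"grip": 0.3,"xyz": [1,-0.4,16],"angular": [0,0,0]},{"grip": 0.3,"xyz": [1,-0.4,16],"angular": [0,0,0]}]'

```text
time_s: 6.5
tcp_pos: [0.598, 0.022, 0.0788]
ee_rot: [[-0.997, 0.083, -0.001], [0.083, 0.997, -0.001], [0.001, -0.001, -1.0]]
wrist_force: [-0.2, -0.4, -2.9]
gripper_width: 0.448
gripper_force: 30.3
```

Run:
```python
from h import *
to(.5986,.0221,.067,175.2);s=r.sense();print(s["wrist_force"],s["moment"])
```

```text
xyz [-0.6  0.1 11.8] ang [-0.001 -0.001  0.   ] t 6.5
[-0.19535765 -0.36184566 -2.90865013] [ 0.08722174 -0.11200188  0.05735123]
```

move_arm --series '[{"grip": 0.3,"xyz": [-0.2,0,3],"angular": [0,0,0]},{"grip": 0.3,"xyz": [-0.2,0,6],"angular": [0,0,0]},{"grip": 0.3,"xyz": [-0.2,0,9],"angular": [0,0,0]},{"grip": 0.3,"xyz": [-0.2,0,11],"angular": [0,0,0]},{"grip": 0.3,"xyz": [-0.2,0,11.5],"angular": [0,0,0]},{"grip": 0.3,"xyz": [-0.2,0,11.5],"angular": [0,0,0]}]'

```text
time_s: 7.1
tcp_pos: [0.5986, 0.0221, 0.0678]
ee_rot: [[-0.997, 0.083, 0.0], [0.083, 0.997, -0.001], [-0.0, -0.001, -1.0]]
wrist_force: [-0.1, -0.2, -3.4]
gripper_width: 0.441
gripper_force: 30.3
```

Still 3.4 N of weight on the wrist, so I'll go down another 1.5 mm to seat it, then open a little.

move_arm --series '[{"grip": 0.3,"xyz": [0,0,0.7],"angular": [0,0,0]},{"grip": 0.3,"xyz": [0,0,1.4],"angular": [0,0,0]},{"grip": 0.3,"xyz": [0,0,1.4],"angular": [0,0,0]},{"grip": 0.3,"xyz": [0,0,1.4],"angular": [0,0,0]}]'

```text
time_s: 7.5
tcp_pos: [0.5987, 0.0221, 0.0667]
ee_rot: [[-0.997, 0.083, 0.001], [0.083, 0.997, -0.001], [-0.001, -0.001, -1.0]]
wrist_force: [-0.8, 0.4, -1.8]
gripper_width: 0.444
gripper_force: 30.3
```

move_arm --series '[{"grip": 0.52,"xyz": [0,0,0],"angular": [0,0,0]},{"grip": 0.57,"xyz": [0,0,0],"angular": [0,0,0]},{"grip": 0.57,"xyz": [0,0,0],"angular": [0,0,0]},{"grip": 0.57,"xyz": [0,0,0],"angular": [0,0,0]},{"grip": 0.57,"xyz": [0,0,-12],"angular": [0,0,0]},{"grip": 0.57,"xyz": [0,0,-35],"angular": [0,0,0]},{"grip": 0.57,"xyz": [0,0,-75],"angular": [0,0,0]},{"grip": 0.57,"xyz": [0,0,-85],"angular": [0,0,0]},{"grip": 0.57,"xyz": [0,0,-85],"angular": [0,0,0]}]'

```text
time_s: 8.4
tcp_pos: [0.6001, 0.0225, 0.1548]
ee_rot: [[-0.997, 0.083, 0.007], [0.083, 0.997, 0.001], [-0.007, 0.001, -1.0]]
wrist_force: [-0.4, -0.5, -1.2]
gripper_width: 0.571
gripper_force: 0.0
```

Run:
```python
from h import *
c=cap("scene");p=proj(c,[[.5986,.0221,.04]])[0].astype(int)
cv2.imwrite("pics/g.png",np.clip(cv2.resize(c["img"][p[1]-30:p[1]+30,p[0]-40:p[0]+40,::-1],None,fx=10,fy=10,interpolation=cv2.INTER_CUBIC)*2.,0,255).astype(np.uint8))
a=np.radians(-4.8);n=np.array([.5986,.0248]);piv=n-.11*np.array([-np.sin(a),np.cos(a)])
th=a+np.pi+.07;g=piv+.11*np.array([np.cos(th),np.sin(th)]);print("pivot",piv,"grip",g)
to(*g,.15,np.degrees(th))
```

```text
pivot [ 0.58939544 -0.08481421] grip [ 0.47940587 -0.08329892]
xyz [ 110.2 -115.2    2.3] ang [ 0.     0.003 -0.07 ] t 8.45
```

View pics/g.png

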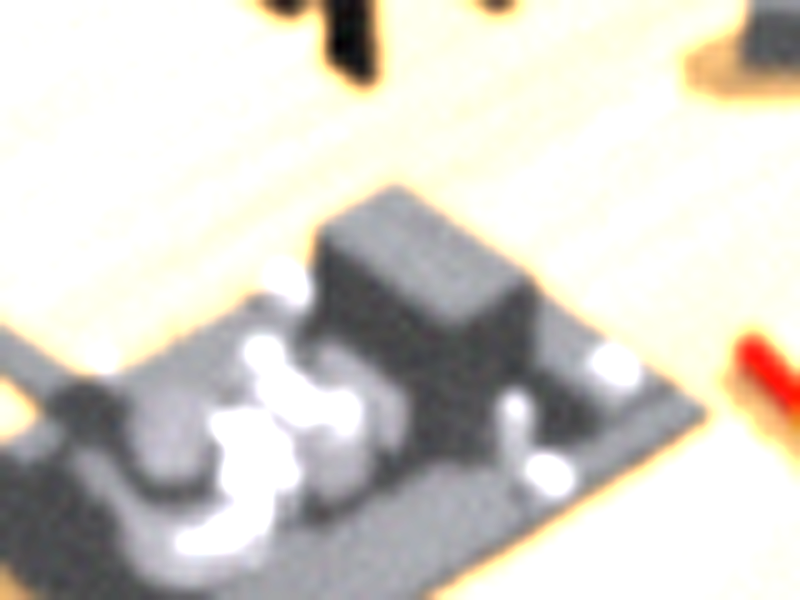

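The piece stands level in the nest, its top at (425,255), between the pins and in front of the fence. On to the lever.

move_arm --series '[{"grip": 0.6,"xyz": [30,-30,0],"angular": [0,0,0]},{"grip": 0.6,"xyz": [58,-60,1],"angular": [0,0.003,-0.03]},{"grip": 0.6,"xyz": [85,-90,2],"angular": [0,0.003,-0.05]},{"grip": 0.6,"xyz": [110,-115,2],"angular": [0,0.003,-0.07]},{"grip": 0.6,"xyz": [110,-115,2],"angular": [0,0.003,-0.07]},{"grip": 0.6,"xyz": [110,-115,2],"angular": [0,0.003,-0.07]},{"grip": 0.6,"xyz": [110,-115,2],"angular": [0,0.003,-0.07]}]'

```text
time_s: 9.15
tcp_pos: [0.4798, -0.083, 0.149]
ee_rot: [[-1.0, 0.013, -0.003], [0.013, 1.0, -0.001], [0.003, -0.001, -1.0]]
wrist_force: [1.1, 0.2, 0.2]
gripper_width: 0.6
gripper_force: 0.0
```

Run:
```python
from h import *
to(.4797,-.083,.081,179.2)
```

```text
xyz [-0.1  0.1 68. ] ang [-0.001 -0.003  0.001] t 9.15
```

move_arm --series '[{"grip": 0.6,"xyz": [0,0,20],"angular": [0,0,0]},{"grip": 0.6,"xyz": [0,0,40],"angular": [0,0,0]},{"grip": 0.6,"xyz": [0,0,58],"angular": [0,0,0]},{"grip": 0.6,"xyz": [0,0,68],"angular": [0,0,0]},{"grip": 0.6,"xyz": [0,0,68],"angular": [0,0,0]},{"grip": 0.1,"xyz": [0,0,68],"angular": [0,0,0]},{"grip": 0.1,"xyz": [0,0,68],"angular": [0,0,0]},{"grip": 0.1,"xyz": [0,0,68],"angular": [0,0,0]},{"grip": 0.1,"xyz": [0,0,68],"angular": [0,0,0]},{"grip": 0.1,"xyz": [0,0,68],"angular": [0,0,0]}]'

```text
time_s: 10.15
tcp_pos: [0.4794, -0.0835, 0.082]
ee_rot: [[-1.0, 0.013, -0.002], [0.013, 1.0, -0.001], [0.002, -0.001, -1.0]]
wrist_force: [-0.1, -1.4, 0.8]
gripper_width: 0.252
gripper_force: 30.0
```

```bash
cat >> h.py <<'E'
def arc(rho,angs,piv,z,off):
    s=r.sense();R=np.array(s["ee_rot"])
    for a in angs:
        w=np.radians(-4.8)+np.pi+.07+a;C,S=np.cos(w),np.sin(w)
        T=np.array([[C,S,0],[S,-C,0],[0,0,-1]])
        P=np.array([piv[0]+rho*C,piv[1]+rho*S,z])
        print(a,(R.T@(P-s["tcp_pos"])*1000).round(1),Ro.from_matrix(R.T@T).as_rotvec().round(3))
E
python3 - <<'E'
from h import *
s=r.sense();print(s["tcp_pos"],s["gripper_width"],s["gripper_force"],s["wrist_force"],s["time_s"])
p=(.5894,-.0848)
print(np.hypot(s["tcp_pos"][0]-p[0],s["tcp_pos"][1]-p[1]))
arc(.11,np.arange(.07,.71,.07).round(2),p,.081,0)
E
```

```text
[ 0.47944973 -0.08352398  0.08202549] 0.252098083132253 30.019263541325927 [-0.12873066 -1.41146376  0.81270348] 10.15
0.1099576740005698
0.07 [-0.2 -7.5  1. ] [-0.001 -0.002 -0.069]
0.14 [ -1.  -15.1   1. ] [-0.001 -0.002 -0.139]
0.21 [ -2.4 -22.7   1. ] [-0.001 -0.002 -0.209]
0.28 [ -4.2 -30.2   1. ] [-0.001 -0.002 -0.279]
0.35 [ -6.6 -37.5   1.1] [-0.001 -0.002 -0.349]
0.42 [ -9.5 -44.6   1.1] [-0.001 -0.002 -0.419]
0.49 [-12.9 -51.5   1.1] [-0.001 -0.002 -0.489]
0.56 [-16.7 -58.2   1.1] [-0.001 -0.002 -0.559]
0.63 [-21.  -64.6   1.1] [-0.    -0.002 -0.629]
0.7 [-25.8 -70.6   1.1] [-0.    -0.002 -0.699]
```

move_arm --series '[{"grip": 0.1,"xyz": [-0.2,-7.5,0.5],"angular": [0,0,-0.07]},{"grip": 0.1,"xyz": [-1.0,-15.1,0.5],"angular": [0,0,-0.14]},{"grip": 0.1,"xyz": [-2.4,-22.7,0.5],"angular": [0,0,-0.21]},{"grip": 0.1,"xyz": [-4.2,-30.2,0.5],"angular": [0,0,-0.28]},{"grip": 0.1,"xyz": [-6.6,-37.5,0.5],"angular": [0,0,-0.35]},{"grip": 0.1,"xyz": [-9.5,-44.6,0.5],"angular": [0,0,-0.42]},{"grip": 0.1,"xyz": [-12.9,-51.5,0.5],"angular": [0,0,-0.49]},{"grip": 0.1,"xyz": [-16.7,-58.2,0.5],"angular": [0,0,-0.56]},{"grip": 0.1,"xyz": [-21,-64.6,0.5],"angular": [0,0,-0.63]},{"grip": 0.1,"xyz": [-25.8,-70.6,0.5],"angular": [0,0,-0.7]}]'

```text
time_s: 11.15
tcp_pos: [0.5031, -0.1547, 0.082]
ee_rot: [[-0.772, -0.635, -0.004], [-0.635, 0.772, -0.001], [0.004, 0.002, -1.0]]
wrist_force: [-3.7, 1.3, 7.1]
gripper_width: 0.25
gripper_force: 30.0
```

Run:
```python
from h import *
s=r.sense();print(s["tcp_pos"],s["gripper_width"],s["gripper_force"],s["wrist_force"],s["moment"])
p=(.5894,-.0848);d=np.array(s["tcp_pos"][:2])-p;print(np.hypot(*d),np.arctan2(d[1],d[0])%6.2832-np.pi-.07+np.radians(4.8))
arc(.11,np.arange(.78,1.53,.08).round(2),p,.0815,0)
```

```text
[ 0.50312898 -0.15473986  0.08196577] 0.24974345526368175 30.007326873019338 [-3.74086394  1.27565266  7.08981021] [ 0.24763673  0.90734088 -0.24141847]
0.11105977279405917 0.6950214746336593
0.78 [-1.4 -9.3  0.4] [ 0.002 -0.004 -0.078]
0.86 [ -2.4 -18.1   0.4] [ 0.002 -0.004 -0.158]
0.94 [ -4.2 -26.7   0.4] [ 0.003 -0.004 -0.238]
1.02 [ -6.6 -35.2   0.4] [ 0.003 -0.004 -0.318]
1.1 [ -9.6 -43.4   0.3] [ 0.003 -0.003 -0.398]
1.18 [-13.4 -51.4   0.3] [ 0.003 -0.003 -0.478]
1.26 [-17.7 -59.    0.3] [ 0.003 -0.003 -0.558]
1.34 [-22.7 -66.3   0.2] [ 0.003 -0.003 -0.638]
1.42 [-28.2 -73.2   0.2] [ 0.003 -0.003 -0.718]
1.5 [-34.2 -79.5   0.2] [ 0.004 -0.003 -0.798]
```

move_arm --series '[{"grip": 0.1,"xyz": [-1.2,-9.3,-0.3],"angular": [0,0,-0.08]},{"grip": 0.1,"xyz": [-2.4,-18.1,-0.3],"angular": [0,0,-0.16]},{"grip": 0.1,"xyz": [-4.2,-26.7,-0.3],"angular": [0,0,-0.24]},{"grip": 0.1,"xyz": [-6.6,-35.2,-0.3],"angular": [0,0,-0.32]},{"grip": 0.1,"xyz": [-9.6,-43.4,-0.3],"angular": [0,0,-0.4]},{"grip": 0.1,"xyz": [-13.4,-51.4,-0.3],"angular": [0,0,-0.48]},{"grip": 0.1,"xyz": [-17.7,-59,-0.3],"angular": [0,0,-0.56]},{"grip": 0.1,"xyz": [-22.7,-66.3,-0.3],"angular": [0,0,-0.64]},{"grip": 0.1,"xyz": [-28.2,-73.2,-0.3],"angular": [0,0,-0.72]},{"grip": 0.1,"xyz": [-34.2,-79.5,-0.3],"angular": [0,0,-0.8]}]'

```text
time_s: 12.15
tcp_pos: [0.5778, -0.1971, 0.082]
ee_rot: [[-0.082, -0.997, -0.01], [-0.997, 0.082, -0.004], [0.004, 0.009, -1.0]]
wrist_force: [-7.3, -8.9, 5.4]
gripper_width: 0.247
gripper_force: 30.0
```

move_arm --series '[{"grip": 0.1,"xyz": [0,0,0],"angular": [0,0,0]},{"grip": 0.1,"xyz": [0,0,0],"angular": [0,0,0]},{"grip": 0.1,"xyz": [0,0,0],"angular": [0,0,0]}]'

```text
time_s: 12.45
tcp_pos: [0.579, -0.1972, 0.082]
ee_rot: [[-0.085, -0.996, -0.006], [-0.996, 0.085, -0.004], [0.005, 0.006, -1.0]]
wrist_force: [-5.0, -9.7, 3.2]
gripper_width: 0.245
gripper_force: 30.0
```

Run:
```python
from h import *
s=r.sense();print(s["tcp_pos"],s["gripper_width"],s["gripper_force"],s["wrist_force"],s["moment"])
p=(.5894,-.0848);d=np.array(s["tcp_pos"][:2])-p;print(np.hypot(*d),np.arctan2(d[1],d[0])%6.2832-np.pi-.07+np.radians(4.8))
R=np.array(s["ee_rot"]);print("yaw-based",np.arctan2(R[1,0],R[0,0])%6.2832-np.pi-.07+np.radians(4.8))
arc(.11,[1.5],p,.0815,0)
o=[]
for n in("top","scene"):
    c=cap(n);q=proj(c,[[.594,-.06,.04]])[0].astype(int)
    o.append(cv2.resize(c["img"][q[1]-45:q[1]+45,q[0]-33:q[0]+33,::-1],None,fx=6,fy=6,interpolation=cv2.INTER_CUBIC))
cv2.imwrite("pics/k.png",np.clip(np.hstack(o)*1.8,0,255).astype(np.uint8))
```

```text
[ 0.57903442 -0.19720655  0.08204419] 0.24531782105962677 30.012226577382535 [-4.97879069 -9.71477541  3.19081145] [-2.88998648  1.17409472 -0.13831518]
0.11288347012716266 1.4926317723276306
yaw-based 1.4996571892820567
1.5 [-2.9 -0.8  0.5] [ 0.006 -0.005 -0.   ]
```

View pics/k.png

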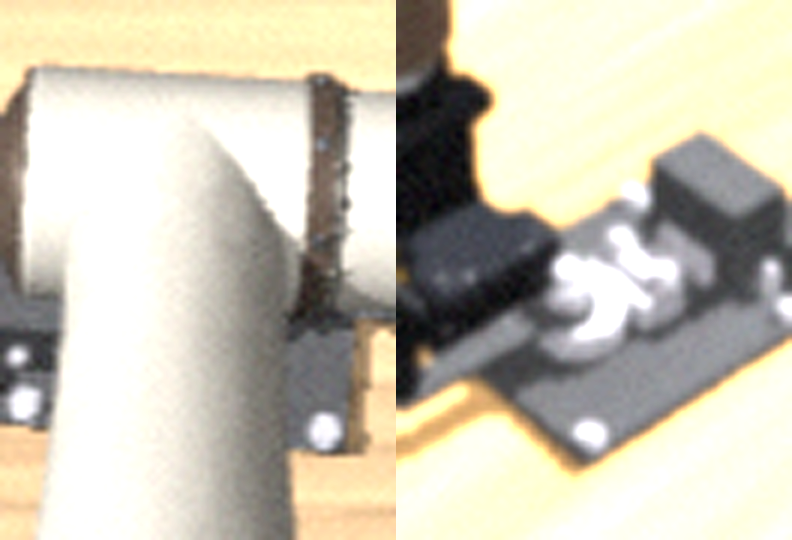

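The piece is upright in the nest, at (720,200) in the scene half, with the pad against it. The lever arm runs along the jig's −y from the cam. I'll relieve the ~10 N radial strain a little and check that it holds steady.

move_arm --series '[{"grip": 0.1,"xyz": [1,-0.5,0],"angular": [0,0,0]},{"grip": 0.1,"xyz": [1.5,-0.5,0],"angular": [0,0,0]},{"grip": 0.1,"xyz": [1.5,-0.5,0],"angular": [0,0,0]},{"grip": 0.1,"xyz": [1.5,-0.5,0],"angular": [0,0,0]},{"grip": 0.1,"xyz": [1.5,-0.5,0],"angular": [0,0,0]},{"grip": 0.1,"xyz": [1.5,-0.5,0],"angular": [0,0,0]},{"grip": 0.1,"xyz": [1.5,-0.5,0],"angular": [0,0,0]},{"grip": 0.1,"xyz": [1.5,-0.5,0],"angular": [0,0,0]},{"grip": 0.1,"xyz": [1.5,-0.5,0],"angular": [0,0,0]},{"grip": 0.1,"xyz": [1.5,-0.5,0],"angular": [0,0,0]}]'

```text
time_s: 13.55
tcp_pos: [0.5792, -0.1974, 0.082]
ee_rot: [[-0.085, -0.996, -0.007], [-0.996, 0.085, -0.003], [0.003, 0.006, -1.0]]
wrist_force: [-3.8, -5.2, 5.7]
gripper_width: 0.246
gripper_force: 30.0
```

Run:
```python
from h import *
s=r.sense();print(s["tcp_pos"],s["gripper_force"],s["wrist_force"],s["time_s"])
for p in((.5894,-.0848),(.5892,-.0873)):
    d=np.array(s["tcp_pos"][:2])-p;print(np.hypot(*d),np.arctan2(d[1],d[0])%6.2832-np.pi-.07+np.radians(4.8))
```

```text
[ 0.5792168  -0.19736211  0.081957  ] 30.015888197813183 [-3.84590783 -5.22308381  5.67959795] 13.55
0.11302179194484012 1.494365060158831
0.11051394319343624 1.4941292349168176
```

The arm is steady at 1.49 rad, with the radial load halved. The piece is clamped and the lever held, so I'm handing in.

```bash
python3 -c "
from station import r
print(r.finish_job())"
```

```text
the job is handed in; nothing more can be done
None
```

I stood the box section in the nest, swung the cam lever to about 1.49 rad by the arm's pose (highest lift is 1.50) and handed the job in at about 13.6 s, with the gripper still holding the lever; no verdict came back.

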